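# Turn two specimen mounts over onto the rack's cover

### The job

The hinged rack holds two polished specimen mounts face up under a loose metal cover. Pinch the cover's lug together with the rack lug beside it so that the cover stays pressed on, swing the rack right over on its hinge until it lies upside down on the tray, and let go. Then take the rack alone by its single lug and swing it fully back to where it began, leaving the cover lying flat in the tray with both mounts on it, face down.

Things in the scene. Friction and masses are not known exactly. Their poses are not given: they have to be found in the camera images.
- hinge (a point): Middle of the hinge pin of the fixed grey stand (base 150 x 170 mm), 70 mm above the bench. x along the pin, y level towards the rack's starting side, z up; the tray is on the -y side. The rack swings about x: a point of it that starts at (x, r, h) in this frame is at (x, r cos q - h sin q, r sin q + h cos q) at rack angle q.
- rack (a joint): Rack angle q about the pin: 0 lying mouth up where it starts, pi/2 upright, pi mouth down over the tray; stops at 0 and pi. Nearly free: it does not stay up by itself. Dark grey plastic block 100 x 50 x 22 mm, 0.3 kg, 20 to 70 mm from the pin, mouth level with the pin, two round pockets 35 mm wide, 15 mm deep.
- pair_lugs (a point): Grip point for rack and cover together, on the rack: middle of two lugs side by side, 1 mm apart, beyond its free edge. Starts at (32, 104, -10) mm in the hinge frame. Lugs 28 mm long, 20 high; 14 mm round boss on each outer face, 27 mm over bosses along hinge x. Squeezed along x with 50 to 80 N they hold together; the bosses turn between the finger pads, so a gripper can point down all the way.
- single_lug (a point): Grip point of the rack's other lug, with no cover lug beside it: 10 mm thick, a 14 mm round boss on both faces that turns between the pads, 16 mm over the bosses along hinge x. Starts at (-38, 104, -10) mm in the hinge frame and swings with the rack.
- rack_mouth (a point): Centre of the rack's mouth face, where the cover lies; at the start in the hinge frame at (0, 45, 0) mm. z axis out of the mouth.
- cover_mid (a point): Middle of the plate of the loose aluminium cover: plate 114 x 64 x 6 mm, a rim 4 mm thick reaching 8 mm down round the rack with 3 mm play, and one lug (see pair_lugs). Starts with z up, x along the hinge. Upside down it is a shallow tray. 0.1 kg. A like plate without a lug elsewhere on the bench is a spare, not used.
- mount_a_mid (a point): Centre of a specimen mount, a black resin disc of 30 mm diameter and 14 mm high with a metal square in its polished face (+z), face up at the start in the pocket at hinge x = -24 mm, hidden under the cover. About 30 g.
- mount_b_mid (a point): The other such mount, in the pocket at hinge x = +24 mm.
- tray_mid (a point): Centre of the floor of the shallow steel tray (148 x 76 mm, lip 5 mm high), on the stand in the hinge frame at (0, -45, -9) mm. When the rack lies at its stop at pi the cover is 3 mm above this floor, and comes down on it when let go.

How it is judged:
By the outcome, as a careful person would: the job done as asked, in the order asked, and still so for the second after the job is handed in, with the robot touching nothing.
It also fails if it takes over 62 s, if anything falls off the work surface, if the arm or the gripper's body presses on something with over 40 N, if the wrist force passes 120 N, or if a joint passes its speed limit or range.

### The arm

A 6-joint arm with a two-finger parallel gripper is mounted at the origin on the work surface. World frame = base frame: x ahead of the robot, y to its left, z up, the work surface at z = 0. Lengths are in m, angles in rad, forces in N, time in s.
With the tool pointing down it reaches from about 0.275 to 0.85 m from the base axis. Payload 19 kg.
Tool frame: the origin (TCP) lies midway between the tips of the shut fingers; the grasp point (between the pads) lies 19 mm behind it; z points along the fingers, y is the direction in which the jaws open and shut (so a half turn about z gives the same grasp; the last joint's range is limited). The gripper opens to 85 mm and grips with 20 to 120 N. Pads are 22 mm wide; open, the fingers measure 114 mm over their backs; the gripper's body (76 mm by 85 mm) begins 54 mm behind the grasp point. The pads swing forward as they close: fully open they stand 13 mm farther back than shut.
Start: joints at [-1.429, 0.15, 1.437, -0, 1.554, -0.134], TCP at [0.157, -0.553, 0.231] pointing down, gripper open.
Joint ranges: [-2.8, 2.8], [-0.68, 2.1], [0.12, 2.68], [-1.39, 4.53], [0.16, 2.79], [-2.81, 2.81]. Speed limits (rad/s): [1.89, 1.89, 2.22, 3.01, 3.01, 3.01].

### API

Orientations are given as a unit quaternion [x, y, z, w].
In Python, from workcell import r, vision, job_done gives the robot as it stands.
- The arm moves only by the tool send_rows, never from a script. Its argument "targets" is a list of rows, each a list of 4 numbers: the shift along the tool's x, y, z in cm, then the turn about the tool's z in rad. In form: [[tx, ty, tz, roll], ...]. A call has 1 to 12 rows; each row shifts and turns the commanded pose from where the row before left it, along the tool's axes as they then stand; what a row does not reach is not made up. A row lasts 1/12 s, in which the tool goes at most 41.7 mm and 7.16 degrees, less where a joint would pass 70% of its speed; a pose out of reach is approached as far as the arm can. A call with a gripper value outside its range is refused whole. "gripper" is the gripper command: -1 is shut, 1 is fully open, values between are in proportion, set as the call begins (left out, the last holds). The fingers move at their own pace and stop on an object; "newtons" is the grip in N (left out, the last holds). Time passes only in rows, so rows that do not move let the fingers close. It gives the time, the measured TCP pose, the force and the opening at its end, in the units of the state.
- r.state(): the state, without advancing time (a new reading comes with each control period).
- vision.grab_frame(name): name is "scene" or "top"; returns the picture (384x512x3 uint8, blue, green, red); there is no depth.
- vision.camera_info(name): a dict with "fx", "fy", "cx", "cy" (pixels), "world_to_cam" (4x4, takes a point from world to camera coordinates). Camera axes: x right, y down, z forward; pixel columns grow to the right and rows downward; lengths in m; the calibration is good to about 2 mm. A picture is of the moment at which its call begins. camera_info takes no time and is no camera call.
- job_done(): hands the job in, once; it reports no verdict.
The state is a dict: "t": time; "q": joint angles; "qvel": joint speeds; "effort": joint torques, N m; "tool_pos": TCP position; "tcp_rot": TCP orientation; "force": force on the tool from outside, world axes, zero at the start; "moment": the same for the moment, N m; "grip_width": finger opening in m.
Only numpy, scipy, OpenCV 4.12 (cv2) and the standard library are available. Lean on these libraries where they do the work, as an engineer would, in place of code of your own. Each camera call takes 0.05 s, during which the arm holds its last target. There are 200 camera calls.

## Working session

There is one attempt and no reset: what is moved stays moved. The work goes in short steps, Python scripts to look and compute and a tool call to move; the robot and the scene stay as the last step left them, time stands still between calls to the robot, and variables do not carry over. Pictures are saved under pics/ and viewed, about 8 in all and at most 12, crops included, and the job is handed in when it is done.

Besides the shell and the picture viewer there is one more tool, called as a command line: name --pt "numbers of a row" for each row, then --argument value for the rest. send_rows: Moves the arm, as the interface text tells. Its arguments: {"type":"object","properties":{"targets":{"type":"array"},"gripper":{"type":"number"},"newtons":{"type":"number"}},"required":["targets"]}

```bash
mkdir -p pics; python3 - <<'E'
from workcell import r,vision
import cv2,numpy as np
for n in("top","scene"):
    cv2.imwrite(f"pics/{n}0.png",vision.grab_frame(n)); print(n,{k:np.round(v,4).tolist() for k,v in vision.camera_info(n).items()})
s=r.state();print({k:np.round(v,4).tolist() for k,v in s.items()})
E
```

```text
top {'fx': 469.1694, 'fy': 469.1694, 'cx': 247.3509, 'cy': 188.2876, 'world_to_cam': [[-0.0291, -0.9994, -0.0173, 0.0982], [-0.9958, 0.0305, -0.0861, 0.5756], [0.0866, 0.0148, -0.9961, 0.7656], [0.0, 0.0, 0.0, 1.0]]}
scene {'fx': 399.3797, 'fy': 399.3797, 'cx': 256.1107, 'cy': 194.2537, 'world_to_cam': [[0.2576, 0.9662, -0.0039, -0.2191], [0.8181, -0.2203, -0.5312, -0.3668], [-0.5141, 0.1337, -0.8472, 1.0155], [0.0, 0.0, 0.0, 1.0]]}
{'t': 0.1, 'q': [-1.429, 0.1509, 1.4379, 0.0, 1.5538, -0.134], 'qvel': [-0.0006, -0.0016, -0.0007, 0.001, 0.0005, -0.0012], 'effort': [0.0045, -71.4384, -57.178, -0.0001, 0.0073, 0.0], 'tool_pos': [0.1565, -0.5531, 0.2308], 'tcp_rot': [0.9905, 0.1375, 0.0, -0.0005], 'force': [-0.5952, -0.4522, -0.406], 'moment': [0.0004, -0.0134, 0.0028], 'grip_width': 0.0858}
```

View pics/top0.png

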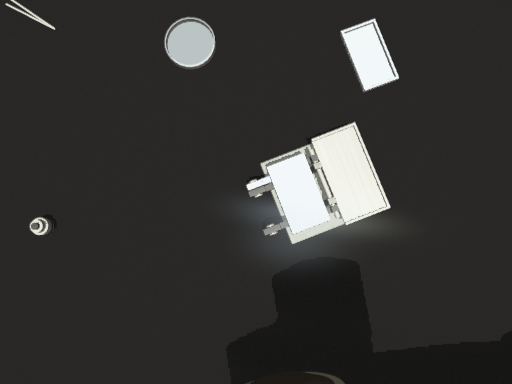

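View pics/scene0.png

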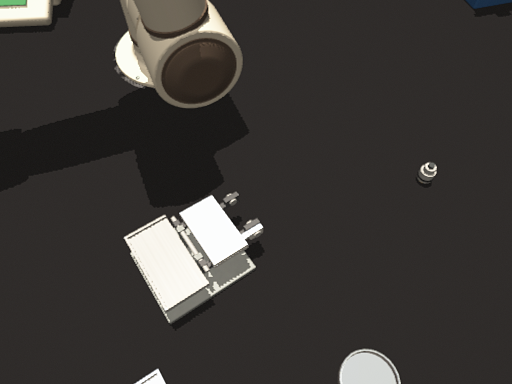

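Both views agree: the cover is around top px (299,193), the tray around (350,172), the pair lugs around (258,187) and the single lug around (273,229). The spare plate is at (370,55). Next I'll fit the hinge pose to the bright outlines.

```bash
cat > h.py <<'E'
import numpy as np,cv2
from workcell import r,vision
def proj(n,P):
    c=vision.camera_info(n);T=np.array(c["world_to_cam"]);p=np.asarray(P)@T[:3,:3].T+T[:3,3]
    return np.c_[c["fx"]*p[:,0]/p[:,2]+c["cx"],c["fy"]*p[:,1]/p[:,2]+c["cy"]]
def h2w(P,pose):  # hinge mm -> world m ; pose x,y,yaw
    P=np.asarray(P,float)/1000;a=pose[2];c,s=np.cos(a),np.sin(a)
    return np.c_[pose[0]+c*P[:,0]-s*P[:,1],pose[1]+s*P[:,0]+c*P[:,1],.07+P[:,2]]
E
python3 - <<'E'
from h import *
from scipy.optimize import minimize
pose0=np.array([.56,.0,np.arctan2(.38,.925)])
quads={'cover':[(-57,13,6),(57,13,6),(57,77,6),(-57,77,6)],'tray':[(-74,-83,-4),(74,-83,-4),(74,-7,-4),(-74,-7,-4)],'base':[(-75,-85,-70),(75,-85,-70),(75,85,-70),(-75,85,-70)]}
# initial: centre cover pixel
im={n:cv2.imread(f"pics/{n}0.png") for n in("top","scene")}
from scipy.optimize import least_squares
tgt={'top':((299,193),(350,172)),'scene':((213,230),(167,263))}
f=lambda p:np.concatenate([(proj(n,h2w([(0,45,6),(0,-45,-6)],p))-tgt[n]).ravel() for n in tgt])
s=least_squares(f,pose0);print(s.x,np.round(s.fun,1))
# refine: bright cover quad contours
obs={}
for n in im:
    g=cv2.cvtColor(im[n],cv2.COLOR_BGR2GRAY); ctr=proj(n,h2w([(0,45,6)],s.x))[0]
    for th in (225,240):
        cs,_=cv2.findContours((g>th).astype(np.uint8),0,2)
        c=[c for c in cs if cv2.pointPolygonTest(c,tuple(map(float,ctr)),False)>=0]
        if c: print(n,th,cv2.contourArea(c[0]),np.round(cv2.boxPoints(cv2.minAreaRect(c[0])),1).tolist())
    print(n,'pred',np.round(proj(n,h2w(quads['cover'],s.x)),1).tolist())
    x0,y0=(230,110) if n=='top' else (110,180)
    crop=cv2.resize(im[n][y0:y0+150,x0:x0+180],None,fx=4,fy=4,interpolation=cv2.INTER_CUBIC)
    cv2.imwrite(f"pics/{n}crop.png",crop[:600,:720])
E
```

```text
[ 0.58277498 -0.0415213   0.37082475] [-0.8 -1.6 -0.9 -1.8 -1.1 -1.7 -1.5 -1.8]
top 225 2894.5 [[242.8000030517578, 176.5], [303.5, 152.1999969482422], [330.20001220703125, 219.10000610351562], [269.6000061035156, 243.39999389648438]]
top 240 2790.0 [[243.10000610351562, 176.3000030517578], [303.1000061035156, 152.3000030517578], [329.6000061035156, 218.39999389648438], [269.6000061035156, 242.39999389648438]]
top pred [[331.5, 216.9], [302.4, 150.6], [265.2, 166.3], [293.9, 232.9]]
scene 225 2374.0 [[179.39999389648438, 213.10000610351562], [230.60000610351562, 178.89999389648438], [265.70001220703125, 231.5], [214.5, 265.70001220703125]]
scene 240 2345.0 [[179.60000610351562, 212.89999389648438], [230.39999389648438, 179.10000610351562], [265.5, 231.6999969482422], [214.6999969482422, 265.5]]
scene pred [[177.6, 214.0], [214.5, 265.2], [247.7, 243.2], [209.6, 194.9]]
```

View pics/topcrop.png

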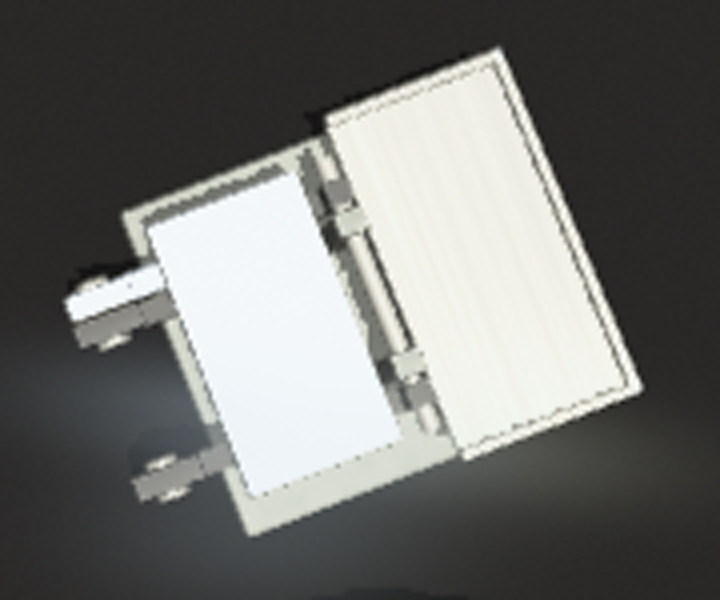

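View pics/scenecrop.png

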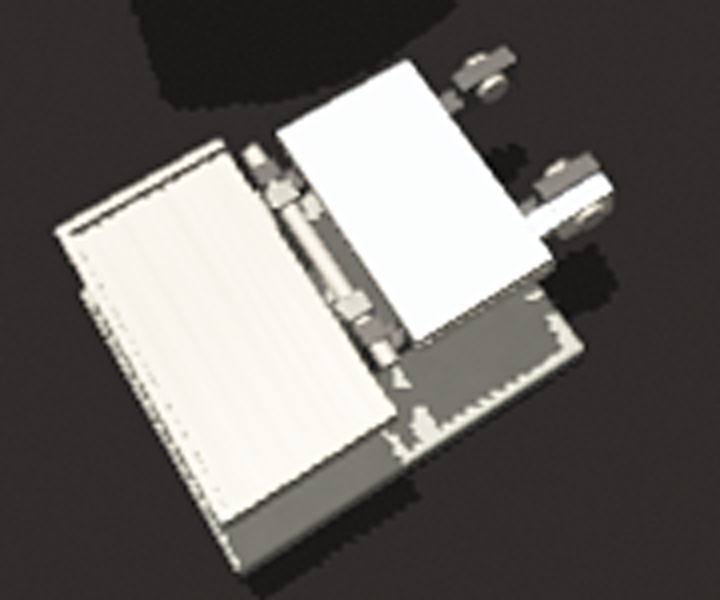

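```bash
cat > fit.py <<'E'
from h import *
from scipy.optimize import least_squares
M=[(57,13,6),(57,77,6),(-57,77,6),(-57,13,6),(74,-7,-4),(74,-83,-4),(-74,-83,-4),(-74,-7,-4)]
O={'top':[(300,172),(148,225),(252,495),(402,437),(325,120),(500,48),(642,388),(464,460)],
'scene':[(417,345),(553,265),(408,60),(277,131),(395,410),(228,522),(55,232),(222,140)]}
off={'top':(230,110),'scene':(110,180)}
px={n:(np.array(O[n])+.5)/4-.5+off[n] for n in O}
f=lambda p,ns=('top','scene'):np.concatenate([(proj(n,h2w(M,p))-px[n]).ravel() for n in ns])
for ns in (('top','scene'),('top',),('scene',)):
    s=least_squares(lambda p:f(p,ns),[.58,-.04,.38],loss='soft_l1');print(ns,np.round(s.x,4));
    if len(ns)==2: pose=s.x;print(np.round(f(pose).reshape(-1,2),1).tolist())
np.save('pose.npy',pose)
print('pair',h2w([(32,104,-10)],pose),'single',h2w([(-38,104,-10)],pose))
for n in px: print(n,'pair/single top in crop',np.round((proj(n,h2w([(32,104,0),(-38,104,0),(32,118,0)],pose))-off[n])*4).tolist())
R=r.state()
from scipy.spatial.transform import Rotation as Ro
m=Ro.from_quat(R['tcp_rot']).as_matrix();print(m.round(3));print('jaw dir ang',np.arctan2(m[1,1],m[0,1]))
E
python3 fit.py
```

```text
('top', 'scene') [ 0.5805 -0.0417  0.3385]
[[-1.1, -1.3], [-0.8, -0.1], [-0.3, -0.1], [0.3, -0.4], [-0.4, -1.4], [-0.3, -0.3], [-0.4, 0.2], [-0.5, -0.5], [-0.7, -1.1], [-0.7, -2.2], [-0.7, -0.3], [-0.4, 0.1], [0.1, 0.4], [-1.9, 0.1], [0.1, -1.0], [-0.7, -0.6]]
('top',) [ 0.5798 -0.0423  0.3381]
('scene',) [ 0.5816 -0.0409  0.3392]
pair [[0.57617265 0.06707293 0.06      ]] single [[0.51014394 0.04383051 0.06      ]]
top pair/single top in crop [[103.0, 308.0], [167.0, 473.0], [70.0, 320.0]]
scene pair/single top in crop [[570.0, 183.0], [480.0, 66.0], [597.0, 166.0]]
[[ 0.962  0.272 -0.   ]
 [ 0.272 -0.962  0.001]
 [ 0.    -0.001 -1.   ]]
jaw dir ang -1.294966646926145
```

send_rows --pt "0 0 0 -0.12" --pt "0 0 0 -0.12" --pt "0 0 0 -0.12" --pt "0 0 0 -0.12" --pt "0 0 0 -0.12" --pt "0 0 0 -0.12" --pt "0 0 0 -0.12" --pt "0 0 0 -0.12" --pt "0 0 0 -0.12" --pt "0 0 0 -0.12" --pt "0 0 0 -0.12" --pt "0 0 0 -0.12" --gripper 0.3 --newtons 65

```text
t: 1.1
tool_pos: [0.1565, -0.5531, 0.2309]
tcp_rot: [0.652, 0.758, 0.0, -0.0]
force: [0.4, 0.3, -0.8]
grip_width: 0.0559
```

send_rows --pt "0 0 0 -0.1" --pt "0 0 0 -0.093" --pt "1.9 2.5 0 0" --pt "1.9 2.5 0 0" --pt "1.9 2.5 0 0" --pt "1.9 2.5 0 0" --pt "1.9 2.5 0 0" --pt "1.9 2.5 0 0" --pt "1.9 2.5 0 0" --pt "1.9 2.5 0 0" --pt "1.9 2.5 0 0" --pt "1.9 2.5 0 0"

```text
t: 2.1
tool_pos: [0.3299, -0.2896, 0.2312]
tcp_rot: [0.578, 0.816, 0.0, -0.0]
force: [0.9, -0.8, 0.8]
grip_width: 0.0556
```

send_rows --pt "1.9 2.5 0 0" --pt "1.9 2.5 0 0" --pt "1.9 2.5 0 0" --pt "1.9 2.5 0 0" --pt "1.9 2.5 0 0" --pt "1.9 2.5 0 0" --pt "1.9 2.5 0 0" --pt "1.9 2.5 0 0" --pt "1.9 2.5 0 0" --pt "1.9 2.5 0 0" --pt "1.5 2.5 0 0" --pt "0 0 0 0"

```text
t: 3.1
tool_pos: [0.5227, -0.0031, 0.2306]
tcp_rot: [0.577, 0.817, 0.0, -0.001]
force: [-0.3, -0.3, -0.0]
grip_width: 0.0553
```

send_rows --pt "1.6 2.46 0 0" --pt "1.6 2.46 0 0" --pt "1.64 2.46 0 0" --pt "0 0 0 0" --pt "0 0 2.5 0" --pt "0 0 3 0" --pt "0 0 3 0" --pt "0 0 2.5 0" --pt "0 0 2 0" --pt "0 0 1 0" --pt "0 0 0 0" --pt "0 0 0 0"

```text
t: 4.1
tool_pos: [0.5746, 0.0635, 0.0918]
tcp_rot: [0.578, 0.816, 0.0, -0.0]
force: [0.4, 0.2, 0.6]
grip_width: 0.0557
```

```bash
python3 - <<'E'
from h import *
a=vision.grab_frame('scene');p=np.load('pose.npy')
u=proj('scene',h2w([(32,104,-10)],p))[0].astype(int);print(u,r.state()['tool_pos'])
c=a[u[1]-60:u[1]+60,u[0]-80:u[0]+80];cv2.imwrite('pics/s1.png',cv2.resize(c,None,fx=4,fy=4,interpolation=2))
E
```

```text
[252 228] [0.57497049 0.06350997 0.09257701]
```

View pics/s1.png

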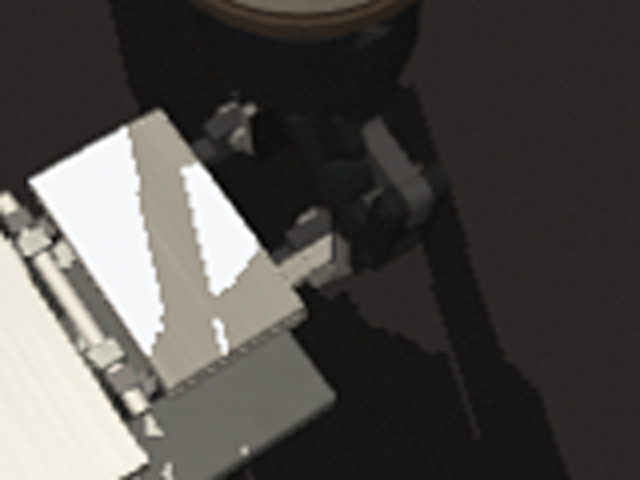

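send_rows --pt "0.3 0.23 0 0" --pt "0 0 1 0" --pt "0 0 1.5 0" --pt "0 0 1.5 0" --pt "0 0 0.8 0" --pt "0 0 0.3 0" --pt "0 0 0 0" --pt "0 0 0 0"

```text
t: 4.82
tool_pos: [0.5759, 0.0673, 0.0409]
tcp_rot: [0.578, 0.816, 0.0, 0.0]
force: [0.2, 0.3, 0.5]
grip_width: 0.0554
```

send_rows --pt "0 0 0 0" --pt "0 0 0 0" --pt "0 0 0 0" --pt "0 0 0 0" --pt "0 0 0 0" --pt "0 0 0 0" --gripper -1 --newtons 20

```text
t: 5.32
tool_pos: [0.5758, 0.0671, 0.0411]
tcp_rot: [0.578, 0.816, 0.0, 0.0]
force: [-3.0, -1.2, 6.2]
grip_width: 0.0257
```

send_rows --pt "0 0 0 0" --pt "0 0 0 0" --pt "0 0 0 0" --pt "0 0 0 0" --newtons 65

```text
t: 5.65
tool_pos: [0.5758, 0.0671, 0.0412]
tcp_rot: [0.578, 0.816, 0.0, 0.0]
force: [-4.3, -1.0, 7.6]
grip_width: 0.0249
```

```bash
python3 - <<'E'
import numpy as np
from h import *
a=[0,3,7]+list(np.arange(12,168,5))+[169,173,176,178.5,180]
q=np.radians(a);y=10.4*np.cos(q)+1*np.sin(q);z=10.4*np.sin(q)-1*np.cos(q)
print(len(a));print([[round(float(u),2),round(float(v),2)] for u,v in zip(np.diff(y.round(2)),-np.diff(z.round(2)))])
print({k:np.round(v,2).tolist() for k,v in r.state().items() if k in('force','moment','grip_width','q')})
E
```

```text
40
[[0.04, -0.55], [0.0, -0.72], [-0.06, -0.91], [-0.14, -0.9], [-0.22, -0.89], [-0.3, -0.86], [-0.37, -0.83], [-0.44, -0.8], [-0.51, -0.76], [-0.58, -0.7], [-0.63, -0.66], [-0.69, -0.6], [-0.73, -0.53], [-0.79, -0.47], [-0.82, -0.4], [-0.85, -0.33], [-0.87, -0.25], [-0.9, -0.17], [-0.9, -0.1], [-0.91, -0.01], [-0.91, 0.06], [-0.9, 0.14], [-0.89, 0.22], [-0.86, 0.3], [-0.83, 0.37], [-0.8, 0.44], [-0.76, 0.51], [-0.7, 0.58], [-0.66, 0.63], [-0.6, 0.69], [-0.53, 0.73], [-0.47, 0.79], [-0.4, 0.82], [-0.33, 0.85], [-0.11, 0.34], [-0.18, 0.71], [-0.1, 0.54], [-0.07, 0.45], [-0.03, 0.27]]
{'q': [-0.02, 0.29, 1.66, -0.0, 1.18, -0.35], 'force': [-4.28, -1.01, 7.65], 'moment': [-0.15, 0.68, -0.02], 'grip_width': 0.02}
```

send_rows --pt "0.04 0 -0.55 0" --pt "0 0 -0.72 0" --pt "-0.06 0 -0.91 0" --pt "-0.14 0 -0.9 0" --pt "-0.22 0 -0.89 0" --pt "-0.3 0 -0.86 0" --pt "-0.37 0 -0.83 0" --pt "0 0 0 0"

```text
t: 6.32
tool_pos: [0.5793, 0.0568, 0.0987]
tcp_rot: [0.578, 0.816, 0.0, 0.0]
force: [-0.9, 2.1, -3.7]
grip_width: 0.0246
```

```bash
python3 - <<'E'
from h import *
c=[vision.grab_frame('scene')[160:310,120:300],vision.grab_frame('top')[90:240,230:410]]
cv2.imwrite('pics/s2.png',cv2.resize(np.hstack(c),None,fx=2.2,fy=2.2,interpolation=2))
s=r.state();p=np.load('pose.npy');d=s['tool_pos']-np.array([p[0],p[1],.07]);c,n=np.cos(p[2]),np.sin(p[2])
y=-n*d[0]+c*d[1];z=d[2]+.019;print(s['force'],s['grip_width'],y,z,np.hypot(y,z),np.degrees(np.arctan2(z,y)+np.arctan2(10,104)))
E
```

```text
[ 0.39287931  4.0823186  -3.87992194] 0.024233351852577613 0.09395535734638366 0.04612961749647208 0.1046687669959739 31.642152639139063
```

View pics/s2.png

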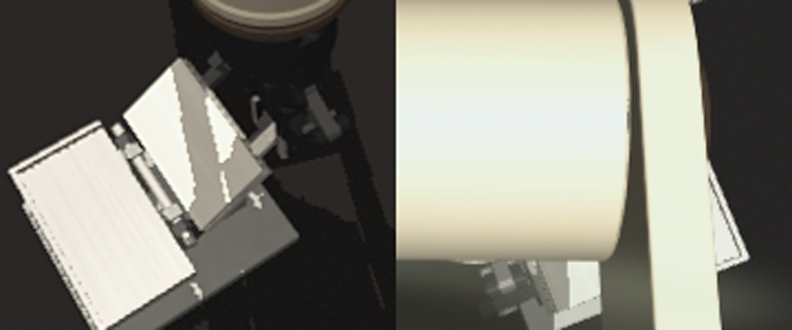

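The rack and cover have risen together to about 32°. The cover is still seated in the left panel at about (195,145), and forces are low. I'll carry on along the arc.

send_rows --pt "-0.44 0 -0.8 0" --pt "-0.51 0 -0.76 0" --pt "-0.58 0 -0.7 0" --pt "-0.63 0 -0.66 0" --pt "-0.69 0 -0.6 0" --pt "-0.73 0 -0.53 0" --pt "-0.79 0 -0.47 0" --pt "-0.82 0 -0.4 0" --pt "-0.85 0 -0.33 0" --pt "-0.87 0 -0.25 0" --pt "-0.9 0 -0.17 0" --pt "-0.9 0 -0.1 0"

```text
t: 7.42
tool_pos: [0.6085, -0.0255, 0.1555]
tcp_rot: [0.578, 0.816, 0.0, 0.0]
force: [3.3, 4.6, -3.1]
grip_width: 0.0238
```

send_rows --pt "-0.91 0 -0.01 0" --pt "-0.91 0 0.06 0" --pt "-0.9 0 0.14 0" --pt "-0.89 0 0.22 0" --pt "-0.86 0 0.3 0" --pt "-0.83 0 0.37 0" --pt "-0.8 0 0.44 0" --pt "-0.76 0 0.51 0" --pt "-0.7 0 0.58 0" --pt "-0.66 0 0.63 0" --pt "-0.6 0 0.69 0" --pt "-0.53 0 0.73 0"

```text
t: 8.42
tool_pos: [0.6401, -0.1145, 0.1091]
tcp_rot: [0.578, 0.816, 0.0, 0.001]
force: [8.0, -0.1, 6.8]
grip_width: 0.0234
```

```bash
cat > st.py <<'E'
from h import *
s=r.state();p=np.load('pose.npy');d=s['tool_pos']-np.array([p[0],p[1],.07]);c,n=np.cos(p[2]),np.sin(p[2])
x=c*d[0]+n*d[1];y=-n*d[0]+c*d[1];z=d[2]+.019;print('t',s['t'],'F',s['force'],'w',s['grip_width'],'x,y,z',x,y,z,'r',np.hypot(y,z),'q',np.degrees(np.arctan2(z,y)+np.arctan2(10,104)))
E
python3 st.py
```

```text
t 8.4167 F [ 8.01756347 -0.07741362  6.80954644] w 0.023372698319588 x,y,z 0.03199072775831466 -0.08847210176211297 0.058091738201059395 r 0.10583932557148168 q 152.20298919757457
```

```bash
python3 - <<'E'
from h import *
c=[vision.grab_frame('scene')[160:310,120:300],vision.grab_frame('top')[110:260,260:440]]
cv2.imwrite('pics/s3.png',cv2.resize(np.hstack(c),None,fx=2.2,fy=2.2,interpolation=2))
E
```

```text
(no output)
```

View pics/s3.png

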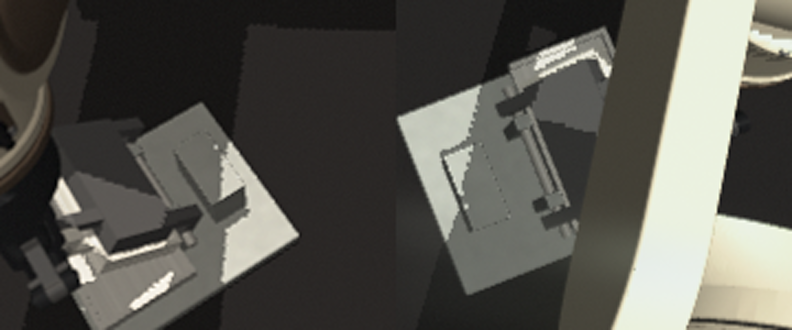

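send_rows --pt "-0.47 0 0.79 0" --pt "-0.38 0 0.82 0" --pt "-0.3 0 0.75 0" --pt "-0.18 0 0.55 0" --pt "-0.14 0 0.55 0" --pt "-0.08 0 0.5 0" --pt "-0.05 0 0.4 0" --pt "-0.02 0 0.2 0" --pt "0 0 0.1 0" --pt "0 0 0 0" --pt "0 0 0 0"

```text
t: 9.43
tool_pos: [0.6451, -0.1285, 0.062]
tcp_rot: [0.578, 0.816, 0.001, 0.001]
force: [6.3, 6.0, 4.0]
grip_width: 0.024
```

```bash
python3 st.py
```

```text
t 9.4333 F [6.29290972 5.98485594 3.95313536] w 0.024045624057643118 x,y,z 0.03202880277801777 -0.1033893635451032 0.010974208649797697 r 0.10397015797694456 q 179.43338140501893
```

send_rows --pt "0 0 0.1 0" --pt "0 0 0 0" --pt "0 0 0 0"

```text
t: 9.68
tool_pos: [0.6451, -0.1287, 0.0611]
tcp_rot: [0.578, 0.816, 0.001, 0.001]
force: [6.3, 3.8, 4.8]
grip_width: 0.0238
```

```bash
python3 st.py
```

```text
t 9.6833 F [6.33818988 3.83189088 4.79384708] w 0.023838778865299275 x,y,z 0.03204421346495026 -0.10355768079110124 0.010125354924978621 r 0.10405150678000011 q 179.9079784561174
```

send_rows --pt "0 0 0 0" --pt "0 0 0 0" --pt "0 0 0 0" --pt "0 0 0 0" --pt "0 0 -1 0" --pt "0 0 -2 0" --pt "0 0 -3 0" --pt "0 0 -3 0" --pt "0 0 -3 0" --pt "0 0 0 0" --gripper 0.2

```text
t: 10.52
tool_pos: [0.646, -0.129, 0.1879]
tcp_rot: [0.578, 0.816, 0.001, 0.004]
force: [0.0, -0.4, 0.7]
grip_width: 0.0514
```

send_rows --pt "0 -2 0 0" --pt "0 -3 0 0" --pt "0 -2 0 0" --pt "0 0 0 0" --pt "0 0 0 0"

```text
t: 10.93
tool_pos: [0.5779, -0.152, 0.1814]
tcp_rot: [0.579, 0.816, 0.0, 0.001]
force: [-0.4, 0.7, -0.1]
grip_width: 0.0512
```

```bash
python3 st.py; python3 - <<'E'
from h import *
c=[vision.grab_frame('scene')[160:310,120:300],vision.grab_frame('top')[110:260,260:440]]
cv2.imwrite('pics/s4.png',cv2.resize(np.hstack(c),None,fx=2.2,fy=2.2,interpolation=2))
E
```

```text
t 10.9333 F [-0.42443293  0.71539443 -0.12172732] w 0.05124055709170927 x,y,z -0.03908938892246646 -0.10320904159712878 0.13044292484183942 r 0.1663353928323483 q 133.8440717977912
```

View pics/s4.png

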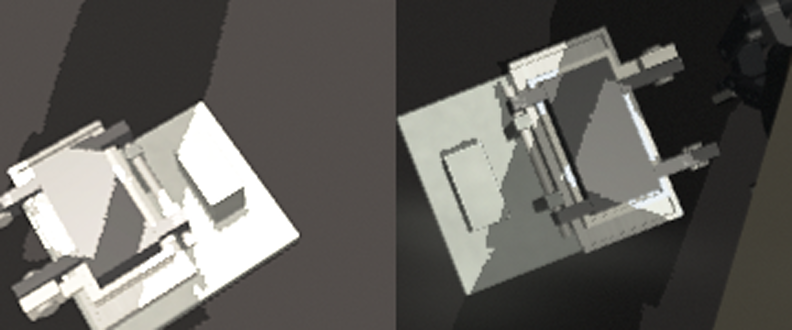

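```bash
python3 - <<'E'
from h import *
p=np.load('pose.npy')
P=[(-38,-104,20),(-38,-118,20),(-39+28,-103,111+5),(-39-28,-103,116),(32,-104,20)]
for n,o in(('top',(260,110)),('scene',(120,160))): print(n,np.round((proj(n,h2w(P,p))-o)*2.2+[396*(n=='top'),0]))
E
```

```text
top [[699. 153.]
 [718. 146.]
 [728.  96.]
 [764. 181.]
 [661.  61.]]
scene [[ -8. 207.]
 [-27. 217.]
 [-36. 176.]
 [-71. 109.]
 [ 34. 286.]]
```

send_rows --pt "-0.07 0.1 2 0" --pt "0 0 3 0" --pt "0 0 3 0" --pt "0 0 2.5 0" --pt "0 0 1.2 0" --pt "0 0 0.35 0" --pt "0 0 0 0" --pt "0 0 0 0"

```text
t: 11.7
tool_pos: [0.5804, -0.152, 0.0613]
tcp_rot: [0.578, 0.816, 0.0, 0.001]
force: [-0.9, -0.4, 0.7]
grip_width: 0.0513
```

```bash
python3 st.py
```

```text
t 11.7 F [-0.92270044 -0.42328266  0.72034852] w 0.051317407931965375 x,y,z -0.03676476747638898 -0.10407207483518127 0.010298332298405512 r 0.1045803633988138 q 179.84108416102097
```

send_rows --pt "0 0 0 0" --pt "0 0 0 0" --pt "0 0 0 0" --pt "0 0 0 0" --pt "0 0 0 0" --pt "0 0 0 0" --gripper -1 --newtons 20

```text
t: 12.2
tool_pos: [0.5795, -0.1522, 0.0609]
tcp_rot: [0.578, 0.816, -0.0, 0.0]
force: [-6.6, -1.9, 7.7]
grip_width: 0.0154
```

```bash
python3 st.py
```

```text
t 12.2 F [-6.57247433 -1.9467925   7.68144964] w 0.015358385375863731 x,y,z -0.037713699931708616 -0.10395155081896557 0.009949989437425266 r 0.10442665946717272 q 180.02476903919128
```

```bash
python3 - <<'E'
import numpy as np
a=[180,179,178,176.5,174.5,172,169,165.5,161.5,157]+list(np.arange(152,13,-5))+[9,6,3.5,1.5,0]
q=np.radians(a);y=10.4*np.cos(q)+1*np.sin(q);z=10.4*np.sin(q)-1*np.cos(q)
L=[[round(float(u),2),0,round(float(v),2),0] for u,v in zip(np.diff(y.round(2)),-np.diff(z.round(2)))]
print(a[12],a[24],a[36])
for i in range(0,len(L),12):print(L[i:i+12])
E
```

```text
142 82 22
[[0.02, 0, -0.18, 0], [0.02, 0, -0.18, 0], [0.04, 0, -0.27, 0], [0.06, 0, -0.36, 0], [0.1, 0, -0.45, 0], [0.14, 0, -0.53, 0], [0.2, 0, -0.6, 0], [0.27, 0, -0.68, 0], [0.37, 0, -0.73, 0], [0.47, 0, -0.79, 0], [0.53, 0, -0.73, 0], [0.6, 0, -0.69, 0]]
[[0.66, 0, -0.63, 0], [0.7, 0, -0.58, 0], [0.76, 0, -0.51, 0], [0.8, 0, -0.44, 0], [0.83, 0, -0.37, 0], [0.86, 0, -0.3, 0], [0.89, 0, -0.22, 0], [0.9, 0, -0.14, 0], [0.91, 0, -0.06, 0], [0.91, 0, 0.01, 0], [0.9, 0, 0.1, 0], [0.9, 0, 0.17, 0]]
[[0.87, 0, 0.25, 0], [0.85, 0, 0.33, 0], [0.82, 0, 0.4, 0], [0.79, 0, 0.47, 0], [0.73, 0, 0.53, 0], [0.69, 0, 0.6, 0], [0.63, 0, 0.66, 0], [0.58, 0, 0.7, 0], [0.51, 0, 0.76, 0], [0.44, 0, 0.8, 0], [0.37, 0, 0.83, 0], [0.3, 0, 0.86, 0]]
[[0.22, 0, 0.89, 0], [0.19, 0, 1.44, 0], [0.02, 0, 0.55, 0], [-0.01, 0, 0.45, 0], [-0.02, 0, 0.37, 0], [-0.02, 0, 0.27, 0]]
```

send_rows --pt "0 0 0 0" --pt "0 0 0 0" --newtons 45

```text
t: 12.37
tool_pos: [0.5794, -0.1522, 0.061]
tcp_rot: [0.578, 0.816, -0.0, 0.0]
force: [-5.8, -1.3, 9.0]
grip_width: 0.0149
```

send_rows --pt "0.02 0 -0.18 0" --pt "0.02 0 -0.18 0" --pt "0.04 0 -0.27 0" --pt "0.06 0 -0.36 0" --pt "0.1 0 -0.45 0" --pt "0.14 0 -0.53 0" --pt "0.2 0 -0.6 0" --pt "0.27 0 -0.68 0" --pt "0.37 0 -0.73 0" --pt "0.47 0 -0.79 0" --pt "0.53 0 -0.73 0" --pt "0.6 0 -0.69 0"

```text
t: 13.37
tool_pos: [0.5697, -0.1248, 0.1227]
tcp_rot: [0.578, 0.816, -0.0, -0.0]
force: [-5.7, -2.8, -5.3]
grip_width: 0.015
```

```bash
python3 st.py; python3 - <<'E'
from h import *
c=[vision.grab_frame('scene')[160:310,120:300],vision.grab_frame('top')[110:260,260:440]]
cv2.imwrite('pics/s5.png',cv2.resize(np.hstack(c),None,fx=2.2,fy=2.2,interpolation=2))
E
```

```text
t 13.3667 F [-5.70766727 -2.82910729 -5.26093557] w 0.01495320786887766 x,y,z -0.03779616296354241 -0.07483640691802952 0.0717102430874339 r 0.10364770505930056 q 141.7143847766698
```

View pics/s5.png

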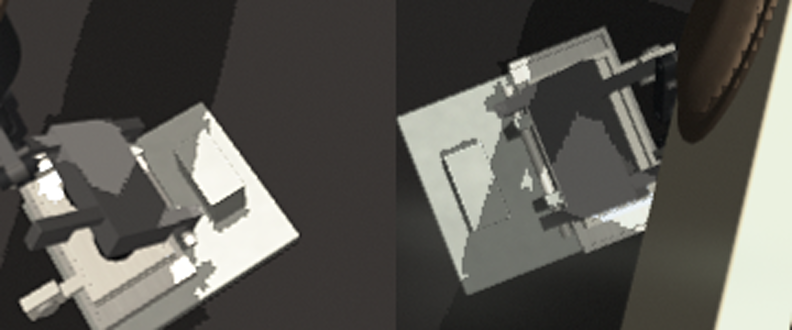

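The rack is lifting alone. The cover's lug, left panel (45,297), stays down in the tray, and a mount shows as a black disc edge at (110,255). I'll finish the return swing.

send_rows --pt "0.66 0 -0.63 0" --pt "0.7 0 -0.58 0" --pt "0.76 0 -0.51 0" --pt "0.8 0 -0.44 0" --pt "0.83 0 -0.37 0" --pt "0.86 0 -0.3 0" --pt "0.89 0 -0.22 0" --pt "0.9 0 -0.14 0" --pt "0.91 0 -0.06 0" --pt "0.91 0 0.01 0" --pt "0.9 0 0.1 0" --pt "0.9 0 0.17 0"

```text
t: 14.47
tool_pos: [0.5363, -0.0304, 0.1529]
tcp_rot: [0.578, 0.816, -0.0, 0.0]
force: [-9.5, -5.6, 2.8]
grip_width: 0.0148
```

send_rows --pt "0.87 0 0.25 0" --pt "0.85 0 0.33 0" --pt "0.82 0 0.4 0" --pt "0.79 0 0.47 0" --pt "0.73 0 0.53 0" --pt "0.69 0 0.6 0" --pt "0.63 0 0.66 0" --pt "0.58 0 0.7 0" --pt "0.51 0 0.76 0" --pt "0.44 0 0.8 0" --pt "0.37 0 0.83 0" --pt "0.3 0 0.86 0"

```text
t: 15.47
tool_pos: [0.5107, 0.0415, 0.0801]
tcp_rot: [0.578, 0.816, -0.0, -0.001]
force: [-13.4, -1.6, 3.5]
grip_width: 0.0148
```

send_rows --pt "0.2 0 0.8 0" --pt "0.1 0 0.75 0" --pt "0.07 0 0.65 0" --pt "0.04 0 0.55 0" --pt "0 0 0.45 0" --pt "-0.02 0 0.35 0" --pt "-0.02 0 0.2 0" --pt "0 0 0.1 0" --pt "0 0 0 0" --pt "0 0 0 0"

```text
t: 16.3
tool_pos: [0.5094, 0.0449, 0.0415]
tcp_rot: [0.578, 0.816, -0.0, -0.001]
force: [-11.6, -0.6, 1.2]
grip_width: 0.0147
```

```bash
python3 st.py
```

```text
t 16.3 F [-11.60586587  -0.56560548   1.20218029] w 0.01467555767623322 x,y,z -0.03832419765713711 0.10522930515671422 -0.009490563776990247 r 0.10565641232111755 q 0.33879777806039274
```

send_rows --pt "-0.05 0 0.06 0" --pt "0 0 0.04 0" --pt "0 0 0 0"

```text
t: 16.55
tool_pos: [0.5095, 0.0447, 0.0405]
tcp_rot: [0.578, 0.816, -0.0, -0.001]
force: [-13.0, 2.1, 1.8]
grip_width: 0.0149
```

```bash
python3 st.py
```

```text
t 16.55 F [-13.00128298   2.05958886   1.78885831] w 0.014943116709026894 x,y,z -0.038351548039470905 0.10507624502707218 -0.010521603665869617 r 0.10560171122046721 q -0.225815542401147
```

send_rows --pt "0 0 0 0" --pt "0 0 0 0" --pt "0 0 0 0" --pt "0 0 0 0" --pt "0 0 -1 0" --pt "0 0 -2 0" --pt "0 0 -3 0" --pt "0 0 -3 0" --pt "0 0 -3 0" --pt "0 0 -3 0" --pt "0 0 0 0" --pt "0 0 0 0" --gripper 0.2

```text
t: 17.55
tool_pos: [0.5114, 0.0438, 0.1924]
tcp_rot: [0.578, 0.816, 0.001, 0.002]
force: [0.5, -0.8, -1.1]
grip_width: 0.0512
```

send_rows --pt "2 -1 -1 0" --pt "3 -1 -1 0" --pt "3 -1 -1 0" --pt "3 -1 0 0" --pt "3 -1 0 0" --pt "3 -1 0 0" --pt "3 -1 0 0" --pt "2 0 0 0" --pt "0 0 0 0" --pt "0 0 0 0"

```text
t: 18.38
tool_pos: [0.371, 0.2287, 0.2196]
tcp_rot: [0.577, 0.817, -0.0, -0.0]
force: [-0.8, -0.2, 0.3]
grip_width: 0.0512
```

```bash
python3 - <<'E'
from h import *
c=[vision.grab_frame('scene')[170:300,130:290],vision.grab_frame('top')[110:240,240:400]]
cv2.imwrite('pics/s6.png',cv2.resize(np.hstack(c),None,fx=2.5,fy=2.5,interpolation=2))
E
```

```text
(no output)
```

View pics/s6.png

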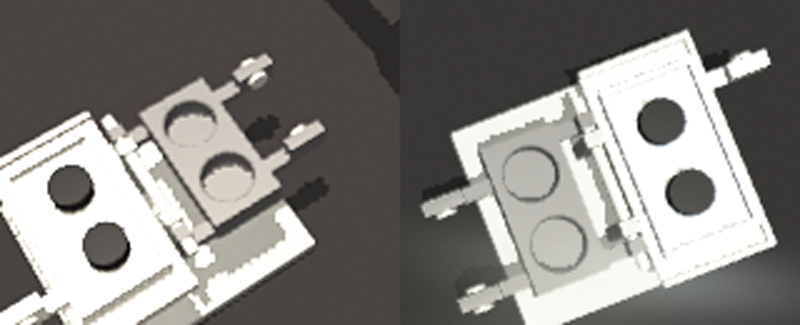

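The rack is back at its start with both pockets empty (right panel: 530,172 and 558,243). The cover lies upside down in the tray with both black mounts on it (660,120 and 690,190), and no metal squares are showing.

```bash
python3 -c "
from workcell import job_done;print(job_done())"
```

```text
the job is handed in; nothing more can be done
None
```

The job is done and handed in at about 18.5 s of the 62 s allowed.

- **Swing over:** I pinched the cover and rack lugs together at 65 N and swung the rack right over. It measured 179.9° before I let go.
- **Swing back:** I took the rack alone by its single lug at 45 N and swung it back to 0°, within 0.3° by the measured tool position. I then released it and moved the arm clear.

**Last checks:** The final top and scene pictures show the rack back at its start with both pockets empty. The cover lies upside down in the tray, looking flat and square to it by eye. Both mounts are on the cover with their black backs up, so they are face down.

The forces I read were all under about 15 N.

One reading was off. While swinging over, the opening at the pair lugs fell from 25.7 to about 23.5 mm, against 26 to 27 mm expected. The cover still looked seated in the pictures, and nothing came of it.

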